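# Scan the finished cushion rail's label

## Robot

A 6-joint arm with a two-finger parallel gripper is mounted at the origin on the work surface. World frame = base frame: x ahead of the robot, y to its left, z up, the work surface at z = 0. Lengths are in m, angles in rad, forces in N, time in s.
With the tool pointing down it reaches from about 0.375 to 0.9 m from the base axis. Payload 3.1 kg.
Tool frame: the origin (TCP) lies on the centre line of the jaws, within the pads' length; the fingertips stand 8 mm ahead of it and the grasp point (between the pads) lies 11 mm behind it; z points along the fingers, y is the line along which they close (so a half turn about z gives the same grasp; the last joint's range is limited). The gripper opens to 85 mm and grips with 20 to 120 N. Pads are 22 mm wide; open, the fingers measure 114 mm over their backs; the gripper's body (76 mm by 85 mm) begins 54 mm behind the grasp point. The pads swing forward as they close: fully open they stand 13 mm farther back than shut.
Start: joints at [-1.466, 0.527, 1.433, -0, 1.181, -0.178], TCP at [0.175, -0.6, 0.239] pointing down, gripper open.
Joint ranges: [-3.08, 3.08], [-0.75, 2.2], [0.22, 2.44], [-1.43, 4.57], [0, 2.65], [-2.85, 2.85]. Speed limits (rad/s): [2.79, 2.79, 3.14, 3.14, 3.14, 3.14].

## Interface

Orientations are given as a unit quaternion [x, y, z, w].
In Python, from station import * gives the robot as it stands.
- The arm moves only by the tool play_rows, never from a script. Its argument "rows" is a list of rows, each a list of 3 entries, a list of its own where there are three numbers: the turn, a rotation vector about the tool's x, y, z in degrees, then the shift along the tool's x, y, z in mm, then the closure, from 0 (fully open) to 1 (shut). In form: [[[ax, ay, az], [dx, dy, dz], jaw], ...]. A call has 1 to 12 rows; each row shifts and turns the commanded pose from where the row before left it, along the tool's axes as they then stand; what a row does not reach is not made up. A row lasts 1/12 s, in which the tool goes at most 41.7 mm and 7.16 degrees, less where a joint would pass 70% of its speed; a pose out of reach is approached as far as the arm can. A call with a gripper value outside its range is refused whole. The fingers move at their own pace and stop on an object; "grip_force" is the grip in N (left out, the last holds). Time passes only in rows, so rows that do not move let the fingers close. It gives the time, the measured TCP pose, the force, the opening and the grip force at its end, in the units of the state.
- sense(): the state, without advancing time (a new reading comes with each control period).
- snapshot(name): name is "side" or "top" or "wrist"; returns (picture, depth): 400x640x3 uint8, red, green, blue; 400x640 float32, m along the optical axis (not along the pixel's ray), 0 where there is no reading.
- get_calibration(name): a dict with "vfov" (degrees; the focal length in pixels is half the picture's height over the tangent of half this angle, whatever the lens; pixels are square), "cx", "cy" (the principal point, pixels), "k1" (the pictures are not rectified: a ray, as slopes to the right and down, at radius r is drawn at 1 + k1 r^2 times it, then the intrinsics apply), "xyz" and "attitude" of the camera in the world. Camera axes: x right, y down, z forward; pixel columns grow to the right and rows downward; lengths in m; the calibration is good to about 2 mm. A picture is of the moment at which its call begins: read the wrist's pose just before it. get_calibration takes no time and is no camera call; for the wrist camera it gives the pose at the moment of the call.
- sign_off(): hands the job in; it is judged then, once.
The state is a dict: "t": time; "q": joint angles; "qd": joint speeds; "tau": joint torques, N m; "tcp_pos": TCP position; "tool_rot": TCP orientation; "force": force on the tool from outside, world axes, zero at the start; "ft_torque": the same for the moment, N m; "finger_gap": opening from 0.0 (shut) to 1.0 (fully open); "gripper_force": force on a finger pad.
Only numpy, scipy, OpenCV 4.12 (cv2) and the standard library are available. Lean on these libraries where they do the work, as an engineer would, in place of code of your own. Each camera call takes 0.05 s, during which the arm holds its last target. There are 200 camera calls.

## Task

Book out the cushion rail: pick up the scanner gun in a light grip and, with its trigger still out, aim it square at the middle of the barcode label on the rail's bevelled face, with its window about 10 cm away. Once you are on the label, squeeze the trigger right home and hold it squeezed and still for a good second; scan only that label, not the ones on the cartons. Then lay the gun gently back down on its side on the rubber mat before letting go, without touching the rail or disturbing anything else.

Things in the scene. Friction and masses are not known exactly. Their poses are not given: they have to be found in the camera images.
- scanner_grip (a point): Middle of the scanner gun's grip, half-way up as it lies, 28 mm above the mat's top; axes as scanner. Here the grip is 39 mm thick along x: handle's back on the -x side, trigger (28 mm long in y, 20 mm in z) standing 9 mm out on the +x side. Gripping along x here bears on both. The head begins 21 mm to +y, the butt 52 mm to -y; the centre of mass is within 15 mm.
- scanner_window (a point): Middle of the scanner gun's window, at the front of its head: 60 mm in +x and 46 mm in +y from scanner_grip, axes as scanner. The line of sight leaves here along +x. The gun reads a label 50 to 160 mm in front of the window, either way up.
- scanner: Grey and black scanner gun, about 0.2 kg, loose, lying on its side on the mat. x: the way it looks; y: from handle to head; z: square to its side, up as it lies. Head 105 (x) by 50 (y) by 56 mm (z); handle 30 by 30 mm running to -y, ending in a butt 44 by 28 by 56 mm, 126 mm from the line of sight. Origin on its lower side, 52.5 mm behind and 28 mm below the window's middle.
- trigger (a joint): How far the scanner's sprung trigger is pulled in, in m: 0 out, 0.005 fully home. It does not move below a squeeze of 12 N, and is fully home at 18 N: grip at 5 to 9 N to carry the gun without pulling it, 25 N or more to pull it home.
- rail_label (a point): The middle of the white barcode label, 70 mm wide by 44 mm high, on the cushion rail's bevelled face, somewhere along the rail's middle. z points straight out of the label: away from the robot and upward, 30 degrees above level; y runs along the rail. It lies about 31 mm above the table.
- rail: The cushion rail, fixed: a dark wooden block about 760 mm long (y), 58 mm high, 95 mm wide plus a green cloth-covered cushion 30 mm wide along the edge nearer the robot. Origin under the block's middle; its x points away from the robot, to which side the bevelled face leans: its foot is at x = 50 mm, its top edge at x = 19 mm.
- mat: The black rubber mat under the scanner, fixed: 200 (x) by 220 (y) by 4 mm thick; origin at the middle of its underside, on the table.
- flat_carton_label (a point): A label of the same kind on the upright face of the flat cardboard carton (240 by 180 by 65 mm high), z straight out of it. Not to be scanned.
- tall_carton_label (a point): A label of the same kind on the upright face of the tall cardboard carton (180 by 180 by 160 mm high), z straight out of it. Not to be scanned.
- stapler: Bystander: air stapler lying on its side, 190 mm long, 40 mm high.
- hammer: Bystander: hammer lying, 260 mm long.
- screwdriver: Bystander: screwdriver lying, 200 mm long.
- tape: Bystander: roll of masking tape lying flat, 100 mm across, 24 mm high.
- staple_box: Bystander: paper box of staples, 75 by 110 by 30 mm high, lying on the flat carton.
- chalk: Bystander: cube of cue chalk, 22 mm.
There are look-alikes about, which are no part of the job. Leave any purple look-alike of the scanner alone.

How it is judged:
On the way, in this order (a step that is already met when the one before it is completed fails the run):
1. gun held still, aimed square at the middle of the rail's label, its trigger not yet pulled (x of rail_label in the frame of scanner_window between 0.05 and 0.16 m and y of rail_label in the frame of scanner_window between -0.014 and 0.014 m and z of rail_label in the frame of scanner_window between -0.014 and 0.014 m and angle between the x axis of scanner_window and the z axis of rail_label, either way round below 0.3 rad and z of scanner_window in the frame of rail_label above 0.03 m and linear speed of scanner below 0.04 m/s and angular speed of scanner below 0.3 rad/s and value of joint trigger below 0.0015 m), for 0.2 s.
2. trigger squeezed home with the gun held still on the label (x of rail_label in the frame of scanner_window between 0.05 and 0.16 m and y of rail_label in the frame of scanner_window between -0.014 and 0.014 m and z of rail_label in the frame of scanner_window between -0.014 and 0.014 m and angle between the x axis of scanner_window and the z axis of rail_label, either way round below 0.3 rad and z of scanner_window in the frame of rail_label above 0.03 m and linear speed of scanner below 0.04 m/s and angular speed of scanner below 0.3 rad/s and value of joint trigger above 0.0038 m), for 0.8 s.
3. gun set down on the mat while still in the fingers (contact force between scanner and mat above 0.3 N and contact force between the fingers and scanner above 0.5 N), for 0.05 s.
At the end, for the whole second after the job is handed in: Rail label scanned (sight line within 14 mm of its middle and 17 degrees of square, 50 to 160 mm off, trigger out, then home 0.8 s, gun still); gun lies flat on its side on the mat, head and grip each within 90 mm of its middle, at rest, trigger out, released (horizontal distance between each of scanner, scanner_grip and mat below 0.09 m and height (world z) of scanner_grip between 0.027 and 0.037 m and (angle between scanner_grip's own z axis and vertical below 0.12 rad or angle between scanner_grip's own z axis and vertical above 3.02 rad) and linear speed of scanner below 0.01 m/s and value of joint trigger below 0.001 m); the robot touches nothing.
It fails at once if a carton's label is scanned: trigger home with the gun on that label (value of joint trigger above 0.0038 m and ((x of flat_carton_label in the frame of scanner_window between 0.05 and 0.16 m and y of flat_carton_label in the frame of scanner_window between -0.03 and 0.03 m and z of flat_carton_label in the frame of scanner_window between -0.03 and 0.03 m and angle between the x axis of scanner_window and the z axis of flat_carton_label, either way round below 0.9 rad and z of scanner_window in the frame of flat_carton_label above 0.03 m) or (x of tall_carton_label in the frame of scanner_window between 0.05 and 0.16 m and y of tall_carton_label in the frame of scanner_window between -0.03 and 0.03 m and z of tall_carton_label in the frame of scanner_window between -0.03 and 0.03 m and angle between the x axis of scanner_window and the z axis of tall_carton_label, either way round below 0.9 rad and z of scanner_window in the frame of tall_carton_label above 0.03 m))).
It fails at once if the rail is touched with more than 3 N (contact force between rail and anything else above 3 N).
It fails at once if the gun is banged down on the mat (over 45 N) (contact force between scanner and mat above 45 N).
It fails at once if a bystander is moved more than 20 mm (distance of any of stapler, hammer, screwdriver, tape, staple_box, chalk from where it was at the start of the episode above 0.02 m).
It also fails if it takes over 56 s, if anything falls off the work surface, if the arm or the gripper's body presses on something with over 40 N, if the wrist force passes 120 N, or if a joint passes its speed limit or range.

## Working session

There is one attempt and no reset: what is moved stays moved. The work goes in short steps, Python scripts to look and compute and a tool call to move; the robot and the scene stay as the last step left them, time stands still between calls to the robot, and variables do not carry over. Pictures are saved under pics/ and viewed, at most 10 in all, crops included, and the job is handed in when it is done.

Besides the shell and the picture viewer there is one more tool, called after ">>>" as name([rows], argument=value, ...), one row to a line, values as JSON. play_rows: Moves the arm, as the interface text tells. Its arguments: {"type":"object","properties":{"rows":{"type":"array","items":{"type":"array"}},"grip_force":{"type":"number"}},"required":["rows"]}

```bash
mkdir -p pics; ls
python3 - <<'E'
from station import *
import cv2,numpy as np
s=sense();print({k:np.round(v,3) for k,v in s.items()})
for n in("top","side"):
    c=get_calibration(n);print(n,c)
    p,d=snapshot(n);cv2.imwrite(f"pics/{n}0.png",p[:,:,::-1]);np.savez(f"pics/{n}0.npz",p=p,d=d)
print(get_calibration("wrist"))
E
```

```text
pics
{'t': np.float64(0.0), 'q': array([-1.465,  0.528,  1.434,  0.   ,  1.181, -0.178]), 'qd': array([-0.001,  0.   , -0.001,  0.001,  0.001,  0.001]), 'tau': array([ 0.0000e+00, -4.4235e+01, -1.7803e+01, -0.0000e+00,  8.0000e-03,
       -0.0000e+00]), 'tcp_pos': array([ 0.175, -0.599,  0.238]), 'tool_rot': array([ 0.99 ,  0.141,  0.   , -0.001]), 'force': array([ 0.321,  0.042, -0.374]), 'ft_torque': array([ 0.03 ,  0.017, -0.033]), 'gripper_force': np.float64(0.0), 'finger_gap': np.float64(0.998)}
top {'vfov': 51.8648469988046, 'cx': 323.18079254427784, 'cy': 196.64348063548468, 'k1': -0.04700400597767289, 'xyz': array([0.31079463, 0.00696738, 1.54823359]), 'attitude': array([ 0.7122902 , -0.69797155,  0.05305367, -0.05161092])}
side {'vfov': 55.29661165028828, 'cx': 312.3836900929, 'cy': 202.2996942666937, 'k1': -0.03967839480989385, 'xyz': array([0.43568348, 1.02525877, 0.74750209]), 'attitude': array([-0.06007061,  0.87343015, -0.48263907,  0.02389185])}
{'vfov': 69.98877712004538, 'cx': 320.74646873394556, 'cy': 197.00076939061375, 'k1': -0.0005878822839903206, 'xyz': array([ 0.24927972, -0.57710328,  0.37252375]), 'attitude': array([ 0.79086012, -0.59265362, -0.09179261,  0.12196752])}
```

View pics/top0.png

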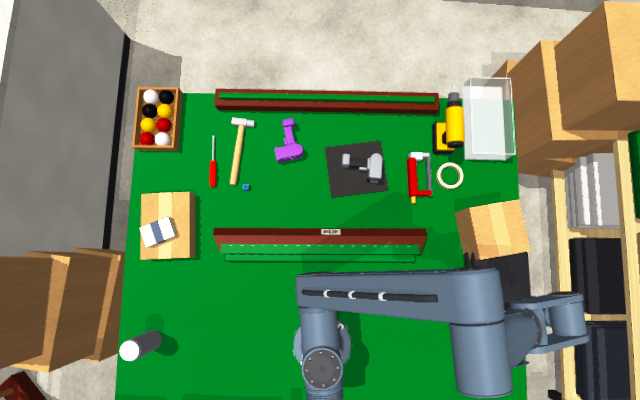

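View pics/side0.png

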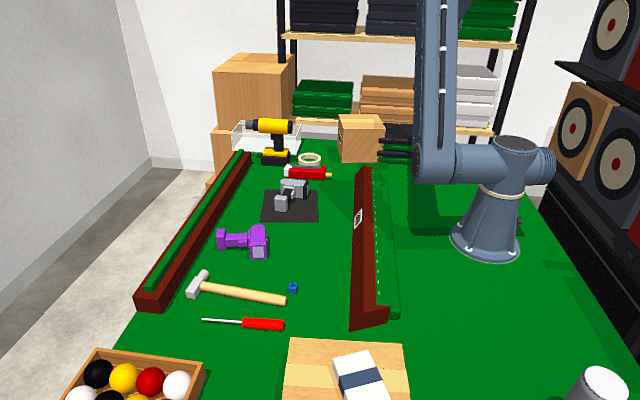

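The top view shows up = +x and left = +y.
- **Scanner:** the grey gun lies on the black mat at about (362,166). The look-alikes are the purple gun at (289,140) and the yellow drill at (452,120).
- **Rail:** the near rail has its white label at about (331,232). The far rail at (327,100) shows no label.

I choose the grey gun and the near rail, and check both in one close crop.

```bash
cat > h.py <<'E'
import numpy as np,cv2
from scipy.spatial.transform import Rotation as R
def K(c,h=400):
    f=h/2/np.tan(np.radians(c["vfov"]/2));return np.array([[f,0,c["cx"]],[0,f,c["cy"]],[0,0,1]])
def ray(c,uv):
    D=np.array([c["k1"],0,0,0,0.]);p=cv2.undistortPoints(np.array([[uv]],float),K(c),D)[0,0]
    return R.from_quat(c["attitude"]).apply([p[0],p[1],1])
def at_z(c,uv,z):
    d=ray(c,uv);return c["xyz"]+d*(z-c["xyz"][2])/d[2]
def at_d(c,uv,dep): return c["xyz"]+ray(c,uv)*dep
def proj(c,X):
    r=R.from_quat(c["attitude"]).inv();p=r.apply(np.atleast_2d(X)-c["xyz"])
    return cv2.projectPoints(p,np.zeros(3),np.zeros(3),K(c),np.array([c["k1"],0,0,0,0.]))[0][:,0]
E
python3 - <<'E'
from station import *
from h import *
p=np.load("pics/top0.npz");P=p["p"];d=p["d"];c=get_calibration("top")
a=cv2.resize(P[130:210,310:410],(800,640)[:2],interpolation=cv2.INTER_CUBIC)[:600]
b=cv2.resize(P[220:245,290:390],(800,200),interpolation=cv2.INTER_CUBIC)
im=np.vstack([cv2.resize(P[135:205,320:400],(457,400),interpolation=cv2.INTER_CUBIC),cv2.resize(P[222:242,300:380],(457,114),interpolation=cv2.INTER_CUBIC)])
cv2.imwrite("pics/c1.png",cv2.resize(im,None,fx=1.12,fy=1.12)[:,:,::-1])
for uv in [(345,160),(355,160),(372,157),(375,170),(377,180),(331,232),(330,180)]:
    print(uv,np.round(at_d(c,uv,d[uv[1],uv[0]]),3))
E
```

```text
(345, 160) [ 0.671 -0.072  0.065]
(355, 160) [ 0.676 -0.11   0.049]
(372, 157) [ 0.686 -0.172  0.06 ]
(375, 170) [ 0.636 -0.183  0.061]
(377, 180) [ 0.599 -0.191  0.059]
(331, 232) [ 0.406 -0.025  0.041]
(330, 180) [ 0.606 -0.019  0.004]
```

View pics/c1.png

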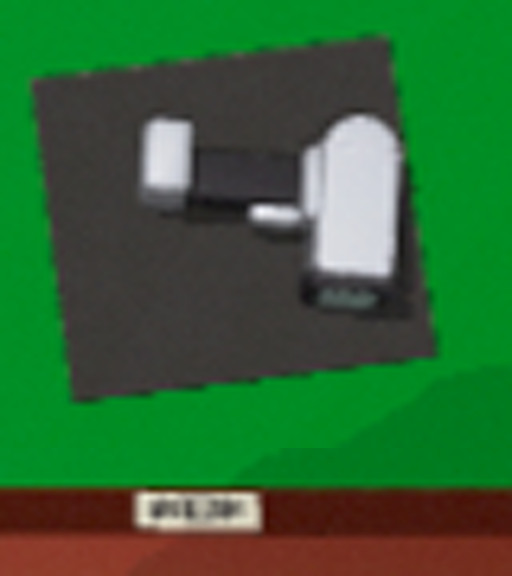

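The crop confirms the choice. The grey gun has its head on the right (−Y) and its window toward the robot (−X), and the trigger faces the robot. The rail label is centred at about full-image pixel (331.0, 231.7). Next I fit the poses.

Run:
```python
from station import *
from h import *
p=np.load("pics/top0.npz");P=p["p"].astype(int);d=p["d"];c=get_calibration("top")
def cloud(u0,u1,v0,v1):
    return np.array([[*at_d(c,(u,v),d[v,u]),*P[v,u],u,v] for v in range(v0,v1) for u in range(u0,u1) if d[v,u]>0])
g=cloud(325,395,140,198)
top=g[(g[:,2]>.05)&(g[:,2]<.07)&(g[:,3:6].min(1)>120)]
def rect(q):
    r=cv2.minAreaRect((q[:,:2]*1000).astype(np.float32));return r
head=top[top[:,1]<-.145];butt=top[top[:,1]>-.09]
for n,q in(("head",head),("butt",butt)): print(n,len(q),rect(q),np.round(q[:,:3].mean(0),4),np.median(q[:,2]))
mat=g[(g[:,2]<.012)&(g[:,3:6].max(1)<90)]
print("mat",rect(mat),mat[:,2].mean())
l=cloud(310,352,222,242);w=l[(l[:,3:6].min(1)>130)]
print("label",len(w),w[:,:3].mean(0),w[:,6:].mean(0),np.ptp(w[:,:3],axis=0))
print(at_z(c,(331,231.7),.031))
r=cloud(215,427,231,233);m=r[(r[:,2]>.02)&(r[:,2]<.062)];print(np.polyfit(m[:,1],m[:,0],1))
for v in range(224,240): print(v,np.round(at_d(c,(331,v),d[v,331]),4),np.round(at_d(c,(300,v),d[v,300]),4),np.round(at_d(c,(380,v),d[v,380]),4))
```

```text
head 302 ((655.6397705078125, -182.55836486816406), (50.55283737182617, 93.52337646484375), 87.63948059082031) [ 0.6536 -0.1836  0.0599] 0.060126603983870375
butt 76 ((676.4141235351562, -74.26947784423828), (25.725976943969727, 38.63654708862305), 89.51631927490234) [ 0.6761 -0.0754  0.0597] 0.05936614799207973
mat ((653.3948364257812, -117.31786346435547), (199.9704132080078, 219.1215057373047), 8.59173583984375) 0.004235926902807004
label 76 [ 0.40840253 -0.02306399  0.03347482] [330.42105263 231.35526316] [0.02245828 0.06676712 0.05715447]
[ 0.40727974 -0.02527649  0.031     ]
[-0.02075174  0.40721469]
224 [ 0.4385 -0.0255 -0.0032] [0.4354 0.0911 0.005 ] [ 0.4415 -0.2097  0.0049]
225 [ 0.4346 -0.0255 -0.002 ] [ 0.4322  0.0914 -0.0018] [ 4.381e-01 -2.104e-01  2.000e-04]
226 [ 0.4303 -0.0255  0.0049] [0.428  0.0909 0.0045] [ 0.4344 -0.2105 -0.0007]
227 [ 0.4268 -0.0256  0.0024] [0.4242 0.0908 0.0054] [ 0.4305 -0.2103  0.0006]
228 [ 0.4226 -0.0255  0.0072] [0.4201 0.0905 0.0089] [ 0.4268 -0.2104 -0.    ]
229 [ 0.4185 -0.0255  0.0122] [0.4161 0.0902 0.0132] [ 0.422  -0.2084  0.0141]
230 [ 0.4138 -0.0253  0.0268] [0.4115 0.0893 0.0267] [ 0.4179 -0.2077  0.0191]
231 [ 0.4098 -0.0252  0.0319] [0.4081 0.0895 0.0217] [ 0.4135 -0.2062  0.0302]
232 [ 0.4056 -0.0251  0.0409] [0.4035 0.0886 0.0364] [ 0.4094 -0.2053  0.0361]
233 [ 0.4017 -0.0251  0.0448] [0.3993 0.088  0.0456] [ 0.4054 -0.2046  0.0414]
234 [ 0.3977 -0.025   0.051 ] [0.3954 0.0876 0.0508] [ 0.4013 -0.2036  0.0488]
235 [ 0.3937 -0.0249  0.0569] [0.3916 0.0874 0.0528] [ 0.3969 -0.2017  0.0617]
236 [ 0.3903 -0.0251  0.053 ] [0.3882 0.0875 0.0491] [ 0.3936 -0.2025  0.0566]
237 [ 0.3864 -0.025   0.0585] [0.3841 0.0869 0.0585] [ 0.3897 -0.2017  0.062 ]
238 [ 0.383  -0.0252  0.0552] [0.3804 0.0866 0.062 ] [ 0.3863 -0.2024  0.0571]
239 [ 0.3793 -0.0252  0.0565] [0.3767 0.0865 0.0628] [ 0.3828 -0.2027  0.0553]
```

```bash
cat >> h.py <<'E'
def goto(s,pos,yaw_deg,pitch_deg=0):
    """tool y at yaw (world, level then pitched), tool pointing down tilted by pitch outward (+x); prints turn/shift from measured pose"""
    T=R.from_quat(s["tool_rot"]);y=np.radians(yaw_deg)
    Y=np.array([np.cos(y),np.sin(y),0]);Z=np.array([0,0,-1.]);X=np.cross(Y,Z)
    G=R.from_rotvec(X*-np.radians(-pitch_deg))*R.from_matrix(np.c_[X,Y,Z])
    print("tcp",np.round(s["tcp_pos"],4),"shift now-axes mm",np.round(T.inv().apply(pos-s["tcp_pos"])*1e3,1),"turn deg",np.round((T.inv()*G).as_rotvec(degrees=True),2),"shift target-axes",np.round(G.inv().apply(pos-s["tcp_pos"])*1e3,1),"goal z",np.round(G.as_matrix()[:,2],3),"goal y",np.round(G.as_matrix()[:,1],3))
    return G
E
python3 - <<'E'
from station import *
from h import *
s=sense();goto(s,np.array([.659,-.137,.22]),-2);goto(s,np.array([.659,-.137,.22]),-2,30)
E
```

```text
tcp [ 0.175  -0.5993  0.2384] shift now-axes mm [ 594.1 -308.3   19.2] turn deg [ -0.08  -0.09 -71.74] shift target-axes [479.  467.6  18.4] goal z [ 0.  0. -1.] goal y [ 0.999 -0.035  0.   ]
tcp [ 0.175  -0.5993  0.2384] shift now-axes mm [ 594.1 -308.3   19.2] turn deg [ 25.86 -18.84 -69.98] shift target-axes [ 479.   414.2 -217.8] goal z [-0.5    0.017 -0.866] goal y [ 0.865 -0.03  -0.5  ]
```

>>> play_rows([
  [[0, 0, 0], [33, -17.1, 0], 0],
  [[0, 0, 0], [33, -17.1, 0], 0],
  [[0, 0, 0], [33, -17.1, 0], 0],
  [[0, 0, 0], [33, -17.1, 0], 0],
  [[0, 0, 0], [33, -17.1, 0], 0],
  [[0, 0, 0], [33, -17.1, 0], 0],
  [[0, 0, 0], [33, -17.1, 0], 0],
  [[0, 0, 0], [33, -17.1, 0], 0],
  [[0, 0, 0], [33, -17.1, 0], 0],
  [[0, 0, 0], [33, -17.1, 0], 0],
  [[0, 0, 0], [33, -17.1, 0], 0],
  [[0, 0, 0], [33, -17.1, 0], 0],
])

```text
t: 1.1
tcp_pos: [0.4986, -0.2904, 0.2389]
tool_rot: [0.99, 0.141, -0.0, -0.0]
force: [1.1, -0.2, -0.6]
finger_gap: 0.999
gripper_force: 0.0
```

>>> play_rows([
  [[0, 0, 0], [33, -17.1, 0], 0],
  [[0, 0, 0], [33, -17.1, 0], 0],
  [[0, 0, 0], [33, -17.1, 0], 0],
  [[0, 0, 0], [33, -17.1, 0], 0],
  [[0, 0, 0], [33, -17.1, 0], 0],
  [[0, 0, 0], [33, -17.1, 0], 0],
  [[0, 0, -6.5], [0, 0, 3], 0],
  [[0, 0, -6.5], [0, 0, 3], 0],
  [[0, 0, -6.5], [0, 0, 3], 0],
  [[0, 0, -6.5], [0, 0, 3], 0],
  [[0, 0, -6.5], [0, 0, 3], 0],
  [[0, 0, -6.5], [0, 0, 3], 0],
])

```text
t: 2.1
tcp_pos: [0.6587, -0.1378, 0.2204]
tool_rot: [0.885, 0.466, -0.001, -0.001]
force: [-1.0, 0.0, -0.3]
finger_gap: 1.001
gripper_force: 0.0
```

>>> play_rows([
  [[0, 0, -6.5], [0, 0, 0], 0],
  [[0, 0, -6.5], [0, 0, 0], 0],
  [[0, 0, -6.5], [0, 0, 0], 0],
  [[0, 0, -6.5], [0, 0, 0], 0],
  [[0, 0, -6.5], [0, 0, 0], 0],
  [[0, 0, 0], [0, 0, 0], 0],
  [[0, 0, 0], [0, 0, 0], 0],
])

```text
t: 2.68
tcp_pos: [0.6588, -0.138, 0.2208]
tool_rot: [0.722, 0.692, -0.0, -0.0]
force: [0.3, -0.3, 0.5]
finger_gap: 0.999
gripper_force: 0.0
```

Run:
```python
from station import *
from h import *
s=sense();goto(s,np.array([.659,-.137,.021]),-2);print(s["t"],np.round(s["q"],2))
c=get_calibration("wrist");p,d=snapshot("wrist");cv2.imwrite("pics/w1.png",p[:,:,::-1]);np.savez("pics/w1.npz",p=p,d=d,**c)
print(np.round(proj(c,[[.659,-.137,.032],[.597,-.181,.032],[.409,-.025,.031]]),1))
```

```text
tcp [ 0.6588 -0.138   0.2208] shift now-axes mm [  1.    0.4 199.8] turn deg [-0.06 -0.02 -0.4 ] shift target-axes [  1.    0.2 199.8] goal z [ 0.  0. -1.] goal y [ 0.999 -0.035  0.   ]
2.6833 [-0.37  0.61  1.32  0.    1.21 -0.33]
[[320.9 176. ]
 [271.1 213.5]
 [ 79.9  81.9]]
```

View pics/w1.png

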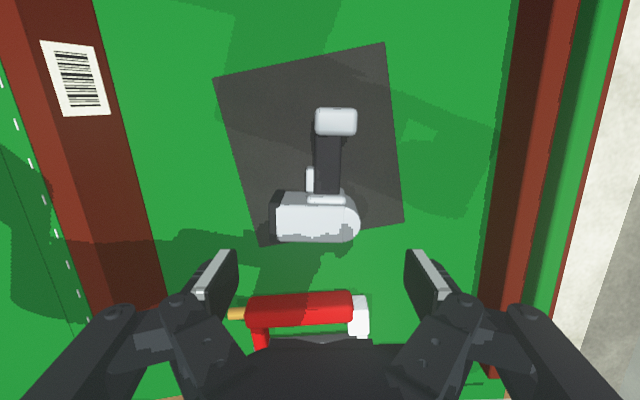

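In the wrist view the gun's trigger top is at about (309.5,181) and the handle spans u = 315 to 340 at row 178. The label corners are (40,41), (95,47), (110,114) and (64,117).

Run:
```python
from h import *
f=np.load("pics/w1.npz");c={k:f[k] for k in("vfov","cx","cy","k1","xyz","attitude")};d=f["d"]
for n,uv,z in[("trig",(309.5,181),.042),("handL",(315,165),.047),("handR",(341,165),.047),("buttL",(315,120),.06),("buttR",(357,120),.06),("headrear",(360,218),.05),("buttTL",(316,109),.06),("buttTR",(356,109),.06)]:
    print(n,np.round(at_z(c,uv,z),4))
# label plane through (.409,*,.031) normal (c30,0,s30)
n=R.from_euler('z',1.2,degrees=True).apply([np.cos(np.pi/6),0,.5]);p0=np.array([.409,-.025,.031])
C=[]
for uv in[(40,41),(95,47),(110,114),(64,117)]:
    r=ray(c,uv);C.append(c["xyz"]+r*((p0-c["xyz"])@n)/(r@n))
C=np.array(C);print(np.round(C,4),C.mean(0),[np.linalg.norm(C[i]-C[i-1]) for i in range(4)])
print([np.round(at_d(c,uv,d[uv[1],uv[0]]),4) for uv in[(77,80),(50,45),(105,112),(336,216),(336,120)]])
```

```text
trig [ 0.6461 -0.1399  0.042 ]
handL [ 0.6533 -0.1209  0.047 ]
handR [ 0.6816 -0.122   0.047 ]
buttL [ 0.6558 -0.0729  0.06  ]
buttR [ 0.6977 -0.0746  0.06  ]
headrear [ 0.702  -0.1839  0.05  ]
buttTL [ 0.6573 -0.0624  0.06  ]
buttTR [ 0.6967 -0.0641  0.06  ]
[[ 0.397   0.0103  0.0506]
 [ 0.4199  0.0113  0.0107]
 [ 0.4198 -0.0585  0.0136]
 [ 0.3983 -0.0596  0.0509]] [ 0.40873037 -0.0241185   0.03143494] [np.float64(0.06998012851916804), np.float64(0.04600518841135653), np.float64(0.06985269325585917), np.float64(0.04308406578571749)]
[array([ 0.4071, -0.0231,  0.0318]), array([0.3996, 0.008 , 0.0438]), array([ 0.4164, -0.0561,  0.016 ]), array([ 0.6742, -0.1763,  0.0602]), array([ 0.6768, -0.0737,  0.0597])]
```

>>> play_rows([
  [[0, 0, -0.4], [-1, 3.2, 0], 0],
  [[0, 0, 0], [0, 0, 25], 0],
  [[0, 0, 0], [0, 0, 25], 0],
  [[0, 0, 0], [0, 0, 25], 0],
  [[0, 0, 0], [0, 0, 25], 0],
  [[0, 0, 0], [0, 0, 25], 0],
  [[0, 0, 0], [0, 0, 25], 0],
  [[0, 0, 0], [0, 0, 20], 0],
  [[0, 0, 0], [0, 0, 15], 0],
  [[0, 0, 0], [0, 0, 10], 0],
  [[0, 0, 0], [0, 0, 5], 0],
  [[0, 0, 0], [0, 0, 0], 0],
])

```text
t: 3.73
tcp_pos: [0.662, -0.1392, 0.0205]
tool_rot: [0.718, 0.696, -0.0, -0.001]
force: [-0.5, -0.4, 1.6]
finger_gap: 1.0
gripper_force: 0.0
```

>>> play_rows([
  [[0, 0, 0], [0, 0, 0], 0.4],
  [[0, 0, 0], [0, 0, 0], 0.4],
  [[0, 0, 0], [0, 0, 0], 0.4],
  [[0, 0, 0], [0, 0, 0], 0.4],
  [[0, 0, 0], [0, 0, 0], 0.4],
  [[0, 0, 0], [0, 0, 0], 0.4],
], grip_force=7)

```text
t: 4.23
tcp_pos: [0.6625, -0.1394, 0.0218]
tool_rot: [0.718, 0.696, 0.0, 0.0]
force: [0.0, -0.3, -0.1]
finger_gap: 0.603
gripper_force: 0.0
```

>>> play_rows([
  [[0, 0, 0], [0, 0, 0], 0.5],
  [[0, 0, 0], [0, 0, 0], 0.5],
  [[0, 0, 0], [0, 0, 0], 0.53],
  [[0, 0, 0], [0, 0, 0], 0.53],
], grip_force=7)

```text
t: 4.57
tcp_pos: [0.6617, -0.1391, 0.0212]
tool_rot: [0.718, 0.696, -0.0, -0.001]
force: [-1.6, 1.2, -0.1]
finger_gap: 0.471
gripper_force: 0.8
```

>>> play_rows([
  [[0, 0, 0], [0, 0, 0], 0.55],
  [[0, 0, 0], [0, 0, 0], 0.55],
  [[0, 0, 0], [0, 0, 0], 0.55],
])

```text
t: 4.82
tcp_pos: [0.6621, -0.1392, 0.0214]
tool_rot: [0.718, 0.696, -0.0, -0.0]
force: [-1.5, 1.3, 1.7]
finger_gap: 0.454
gripper_force: 11.5
```

>>> play_rows([
  [[0, 0, 0], [0, 0, 0], 0.55],
  [[0, 0, 0], [0, 0, 0], 0.55],
])

```text
t: 4.98
tcp_pos: [0.6621, -0.1392, 0.0213]
tool_rot: [0.718, 0.696, -0.0, -0.0]
force: [-0.9, 0.9, 2.4]
finger_gap: 0.451
gripper_force: 11.4
```

>>> play_rows([
  [[0, 0, 0], [0, 0, 0], 0.6],
])

```text
t: 5.07
tcp_pos: [0.6636, -0.1394, 0.0219]
tool_rot: [0.718, 0.696, 0.001, 0.001]
force: [1.2, 1.8, 1.6]
finger_gap: 0.402
gripper_force: 17.2
```

>>> play_rows([
  [[0, 0, 0], [0, 0, 0], 0.6],
  [[0, 0, 0], [0, 0, 0], 0.6],
])

```text
t: 5.23
tcp_pos: [0.6636, -0.1394, 0.0218]
tool_rot: [0.718, 0.696, 0.001, 0.001]
force: [1.9, 0.8, 1.7]
finger_gap: 0.409
gripper_force: 17.6
```

The grip force has a floor of about 20 N, so the light grip has to come from the closure value. I'm backing off to let the trigger out.

>>> play_rows([
  [[0, 0, 0], [0, 0, 0], 0.54],
  [[0, 0, 0], [0, 0, 0], 0.54],
  [[0, 0, 0], [0, 0, 0], 0.54],
  [[0, 0, 0], [0, 0, 0], 0.54],
])

```text
t: 5.57
tcp_pos: [0.6624, -0.1394, 0.0213]
tool_rot: [0.718, 0.696, 0.0, 0.0]
force: [1.8, 0.5, 2.0]
finger_gap: 0.462
gripper_force: 4.0
```

>>> play_rows([
  [[0, 0, 0], [0, 0, 0], 0.545],
  [[0, 0, 0], [0, 0, 0], 0.545],
  [[0, 0, 0], [0, 0, 0], 0.545],
])

```text
t: 5.82
tcp_pos: [0.6624, -0.1394, 0.0213]
tool_rot: [0.718, 0.696, 0.0, 0.0]
force: [1.6, 1.0, 1.2]
finger_gap: 0.459
gripper_force: 7.9
```

>>> play_rows([
  [[0, 0, 0], [0, 0, -3], 0.545],
  [[0, 0, 0], [0, 0, -6], 0.545],
  [[0, 0, 0], [0, 0, -12], 0.545],
  [[0, 0, 0], [0, 0, -15], 0.545],
  [[0, 0, 0], [0, 0, -15], 0.545],
  [[0, 0, 0], [0, 0, -15], 0.545],
  [[0, 0, 0], [0, 0, -15], 0.545],
  [[0, 0, 0], [0, 0, -15], 0.545],
  [[0, 0, 0], [0, 0, -12], 0.545],
  [[0, 0, 0], [0, 0, -6], 0.545],
  [[0, 0, 0], [0, 0, 0], 0.545],
  [[0, 0, 0], [0, 0, 0], 0.545],
])

```text
t: 6.82
tcp_pos: [0.662, -0.1392, 0.1355]
tool_rot: [0.718, 0.696, -0.0, -0.0]
force: [0.8, 1.1, -4.2]
finger_gap: 0.457
gripper_force: 7.2
```

```bash
cat >> h.py <<'E'
L=np.array([.4087,-.0245,.0314]);nL=R.from_euler('z',1.2,degrees=True).apply([np.cos(np.pi/6),0,.5])
WT=np.array([-.046,-.060,-.0107])
E
python3 - <<'E'
from station import *
from h import *
s=sense();print(s["gripper_force"],s["t"])
G=goto(s,s["tcp_pos"],1.2,-30);t=L+.1*nL-G.apply(WT);print(t);goto(s,t,1.2,-30)
c=get_calibration("wrist");p,d=snapshot("wrist");cv2.imwrite("pics/w2.png",p[:,:,::-1]);np.savez("pics/w2.npz",p=p,d=d,**c)
E
```

```text
7.2139643132686615 6.8167
tcp [ 0.662  -0.1392  0.1355] shift now-axes mm [0. 0. 0.] turn deg [-30.     0.8   -2.97] shift target-axes [0. 0. 0.] goal z [ 0.5    0.01  -0.866] goal y [0.866 0.018 0.5  ]
[0.55161915 0.02450382 0.10213353]
tcp [ 0.662  -0.1392  0.1355] shift now-axes mm [ 160.1 -115.6   33.3] turn deg [-30.     0.8   -2.97] shift target-axes [ 166.  -109.3  -24.6] goal z [ 0.5    0.01  -0.866] goal y [0.866 0.018 0.5  ]
```

View pics/w2.png

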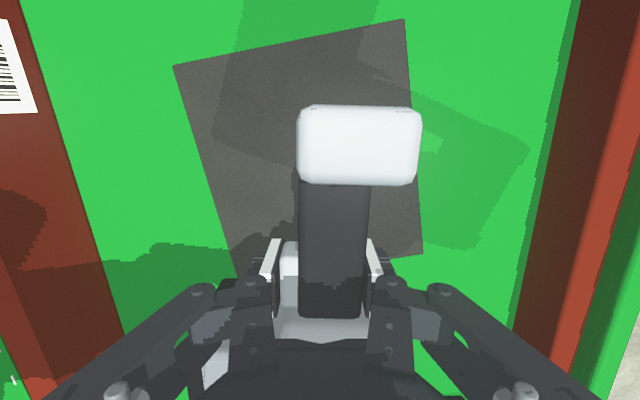

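The gun hangs between the pads, with the butt top face spanning about (300,105) to (420,185). I check sag and offset from its depth in the tool frame.

```bash
cat > chk.py <<'E'
from station import *
from h import *
def butt(s,c,p,d,box):
    T=R.from_quat(s["tool_rot"]);u0,u1,v0,v1=box
    q=np.array([T.inv().apply(at_d(c,(u,v),d[v,u])-s["tcp_pos"]) for v in range(v0,v1) for u in range(u0,u1) if d[v,u]>0 and p[v,u].min()>140])*1e3
    q=q[(q[:,2]<-20)&(q[:,2]>-60)]
    A=np.c_[q[:,0]-66,q[:,1],np.ones(len(q))];k=np.linalg.lstsq(A,q[:,2],rcond=None)[0]
    print(len(q),"x %.1f..%.1f"%tuple(np.percentile(q[:,0],[1,99])),"y %.1f..%.1f"%tuple(np.percentile(q[:,1],[1,99])),"plane dz/dx,dz/dy,z@66",np.round(k,3))
    lo=[(q[(q[:,0]>x)&(q[:,0]<x+5),1].min(),q[(q[:,0]>x)&(q[:,0]<x+5),1].max()) for x in(55,60,65,70)];print(np.round(lo,1))
E
python3 - <<'E'
from chk import *
f=np.load("pics/w2.npz");s=sense();print(s["t"],np.round(s["tcp_pos"],4))
butt(s,{k:f[k] for k in("vfov","cx","cy","k1","xyz","attitude")},f["p"],f["d"],(285,440,95,195))
E
```

```text
6.8667 [ 0.6616 -0.1391  0.1347]
9354 x 52.0..77.7 y -7.1..33.4 plane dz/dx,dz/dy,z@66 [ 5.000e-02 -7.000e-03 -3.821e+01]
[[-7.9 35.6]
 [-7.8 35.7]
 [-7.7 35.6]
 [-7.6 35.6]]
```

>>> play_rows([
  [[-1.5, 0, 0], [0, 0, 0], 0.545],
  [[-3, 0, 0], [0, 0, 0], 0.545],
  [[-3, 0, 0], [0, 0, 0], 0.545],
  [[-3, 0, 0], [0, 0, 0], 0.545],
  [[-3, 0, 0], [0, 0, 0], 0.545],
  [[-3, 0, 0], [0, 0, 0], 0.545],
  [[-3, 0, 0], [0, 0, 0], 0.545],
  [[-3, 0, 0], [0, 0, 0], 0.545],
  [[-3, 0, 0], [0, 0, 0], 0.545],
  [[-3, 0, 0], [0, 0, 0], 0.545],
  [[-1.5, 0, -1.5], [0, 0, 0], 0.545],
  [[0, 0, -1.5], [0, 0, 0], 0.545],
])

```text
t: 7.87
tcp_pos: [0.6595, -0.1383, 0.1326]
tool_rot: [0.677, 0.69, 0.175, 0.188]
force: [-1.1, -0.2, -3.3]
finger_gap: 0.456
gripper_force: 7.1
```

>>> play_rows([
  [[0, 0, 0], [5, -3, 0], 0.545],
  [[0, 0, 0], [10, -7, 0], 0.545],
  [[0, 0, 0], [20, -13, -2], 0.545],
  [[0, 0, 0], [20, -13, -4], 0.545],
  [[0, 0, 0], [20, -13, -4], 0.545],
  [[0, 0, 0], [20, -13, -4], 0.545],
  [[0, 0, 0], [20, -13, -4], 0.545],
  [[0, 0, 0], [20, -13, -3], 0.545],
  [[0, 0, 0], [15, -10, 0], 0.545],
  [[0, 0, 0], [10, -6, 0], 0.545],
  [[0, 0, 0], [4, -3, 0], 0.545],
  [[0, 0, 0], [0, 0, 0], 0.545],
])

```text
t: 8.87
tcp_pos: [0.5698, 0.0045, 0.1002]
tool_rot: [0.676, 0.69, 0.177, 0.189]
force: [-0.4, 0.0, -1.0]
finger_gap: 0.458
gripper_force: 7.1
```

```bash
sed -i 's/^WT=.*/WT=np.array([-.0465,-.060,-.0137])/' h.py
python3 - <<'E'
from chk import *
s=sense();print(s["gripper_force"],s["t"],np.round(s["q"],2))
G=goto(s,s["tcp_pos"],1.2,-30);t=L+.1*nL-G.apply(WT);goto(s,t,1.2,-30)
T=R.from_quat(s["tool_rot"]);W=s["tcp_pos"]+T.apply(WT);print("window",W)
c=get_calibration("wrist");p,d=snapshot("wrist");butt(s,c,p,d,(285,440,80,195))
ct=get_calibration("top");pt,dt=snapshot("top");cs=get_calibration("side");ps,ds=snapshot("side")
np.savez("pics/t3.npz",p=pt,d=dt,ps=ps,ds=ds)
u,v=proj(cs,W)[0].astype(int);print("side W",u,v,"top W,L",proj(ct,[W,L]))
u0,v0=max(u-60,0),max(v-50,0)
a=cv2.resize(ps[v0:v0+85,u0:u0+120],(790,560),interpolation=cv2.INTER_CUBIC);cv2.imwrite("pics/s3.png",a[:,:,::-1]);print(u0,v0)
E
```

```text
7.1275462210178375 8.8667 [-0.25  0.62  2.07  2.07  0.13 -2.31]
tcp [0.5698 0.0045 0.1002] shift now-axes mm [0. 0. 0.] turn deg [-0.02  1.26  0.37] shift target-axes [0. 0. 0.] goal z [ 0.5    0.01  -0.866] goal y [0.866 0.018 0.5  ]
tcp [0.5698 0.0045 0.1002] shift now-axes mm [ 20.8 -14.3  -8. ] turn deg [-0.02  1.26  0.37] shift target-axes [ 20.9 -14.4  -7.6] goal z [ 0.5    0.01  -0.866] goal y [0.866 0.018 0.5  ]
window [ 0.51171766 -0.04335204  0.08308718]
8809 x 52.8..77.9 y -6.1..32.8 plane dz/dx,dz/dy,z@66 [ 5.8000e-02  6.0000e-03 -3.7769e+01]
[[-6.9 34.1]
 [-6.8 34.3]
 [-6.7 34.6]
 [-6.7 34.8]]
side W 327 200 top W,L [[336.8525237  201.80935831]
 [330.79841277 231.30308624]]
267 150
```

View pics/s3.png

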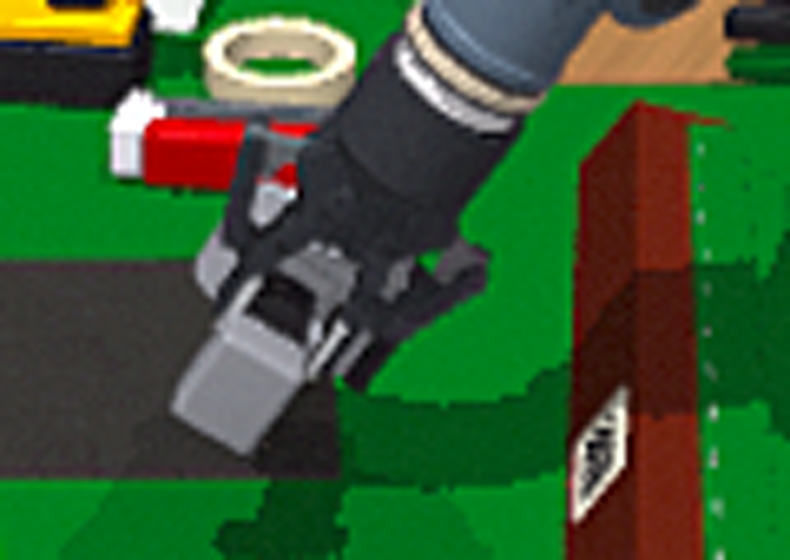

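The wrist is near its singularity (q5 ≈ 0.13), so the move fell short. I close the remaining offset slowly. In the side view the gun is held nose-down toward the rail label.

>>> play_rows([
  [[0, 0, 0], [1, -0.8, 0], 0.545],
  [[0, 0, 0], [2, -1.4, -0.8], 0.545],
  [[0, 0, 0], [2, -1.4, -0.8], 0.545],
  [[0, 0, 0], [2, -1.4, -0.8], 0.545],
  [[0, 0, 0], [2, -1.4, -0.8], 0.545],
  [[0, 0, 0], [2, -1.4, -0.8], 0.545],
  [[0, 0, 0], [2, -1.4, -0.8], 0.545],
  [[0, 0, 0], [2, -1.4, -0.8], 0.545],
  [[0, 0, 0], [2, -1.4, -0.8], 0.545],
  [[0, 0, 0], [2, -1.4, -0.8], 0.545],
  [[0, 0, 0], [1.5, -1, -0.8], 0.545],
  [[0, 0, 0], [0, 0, 0], 0.545],
])

```text
t: 10.02
tcp_pos: [0.5546, 0.0232, 0.1006]
tool_rot: [0.675, 0.69, 0.178, 0.191]
force: [-0.3, -0.3, -2.6]
finger_gap: 0.457
gripper_force: 7.1
```

```bash
cat > st.py <<'E'
from chk import *
def st():
    s=sense();print(s["gripper_force"],s["t"],np.round(s["q"],2),np.abs(s["qd"]).max())
    G=goto(s,s["tcp_pos"],1.2,-30);t=L+.1*nL-G.apply(WT);goto(s,t,1.2,-30)
    T=R.from_quat(s["tool_rot"]);W=s["tcp_pos"]+T.apply(WT)
    v=T.inv().apply(L-W)*1e3;print("label in window: x %.1f y %.1f z %.1f"%(-v[1],-v[0],-v[2]),"angle deg",np.degrees(np.arccos(T.as_matrix()[:,1]@nL)))
    return s,W
E
python3 - <<'E'
from st import *
s,W=st()
c=get_calibration("wrist");p,d=snapshot("wrist");butt(s,c,p,d,(285,440,80,195))
E
```

```text
7.126947641372681 10.0167 [-0.21  0.62  2.11  2.4   0.14 -2.61] 0.02423641306032715
tcp [0.5546 0.0232 0.1006] shift now-axes mm [0. 0. 0.] turn deg [0.19 1.33 0.35] shift target-axes [0. 0. 0.] goal z [ 0.5    0.01  -0.866] goal y [0.866 0.018 0.5  ]
tcp [0.5546 0.0232 0.1006] shift now-axes mm [ 1.9 -1.8  0.1] turn deg [0.19 1.33 0.35] shift target-axes [ 1.9 -1.8  0.2] goal z [ 0.5    0.01  -0.866] goal y [0.866 0.018 0.5  ]
label in window: x 102.1 y -2.6 z -0.7 angle deg 0.4007823584353034
8793 x 52.9..77.9 y -6.0..32.8 plane dz/dx,dz/dy,z@66 [ 5.9000e-02  6.0000e-03 -3.7812e+01]
[[-6.5 34.4]
 [-6.8 34.4]
 [-6.8 34.7]
 [-6.3 35.1]]
```

Run:
```python
from st import *
s=sense();T=R.from_quat(s["tool_rot"])
for n in("top","side"):
    c=get_calibration(n);p,d=snapshot(n)
    W=s["tcp_pos"]+T.apply(WT);u,v=proj(c,W)[0].astype(int)
    q=np.array([[*T.inv().apply(at_d(c,(i,j),d[j,i])-s["tcp_pos"])*1e3,i,j,p[j,i].min()] for j in range(v-45,v+45) for i in range(u-45,u+45) if d[j,i]>0])
    q=q[(q[:,0]>-80)&(q[:,0]<-15)&(q[:,1]>-70)&(q[:,1]<55)&(q[:,2]>-55)&(q[:,2]<30)]
    print(n,len(q),np.round(np.percentile(q[:,:3],[2,50,98],axis=0),1))
    f=q[(q[:,2]<-32)&(abs(q[:,0]+46)<18)&(abs(q[:,1]+15)<35)]
    if len(f): print(len(f),np.median(f[:,:3],0),np.percentile(f[:,1],[2,98]))
```

```text
top 401 [[-72.3 -54.5 -42.9]
 [-51.2   7.7 -36.6]
 [-19.9  44.8   5.7]]
163 [-47.84370741 -10.90932702 -37.91094182] [-46.93138448  19.27975299]
side 212 [[-65.1 -55.9 -40.7]
 [-28.1  -7.1 -27.6]
 [-15.6  44.2  12. ]]
29 [-33.3461962  -16.7565094  -38.86482718] [-48.45361125   3.96260887]
```

>>> play_rows([
  [[0, 0, 0], [1, -1, 0], 0.545],
  [[0, 0, 0], [0.9, -0.8, 0], 0.545],
  [[0, 0, 0], [0, 0, 0], 0.545],
  [[0, 0, 0], [0, 0, 0], 0.545],
  [[0, 0, 0], [0, 0, 0], 0.545],
  [[0, 0, 0], [0, 0, 0], 0.545],
  [[0, 0, 0], [0, 0, 0], 0.545],
  [[0, 0, 0], [0, 0, 0], 0.545],
])

```text
t: 10.83
tcp_pos: [0.5532, 0.0251, 0.0996]
tool_rot: [0.675, 0.69, 0.178, 0.191]
force: [0.1, 0.9, -1.8]
finger_gap: 0.458
gripper_force: 7.1
```

Aim is within about 3 mm and the trigger is still out. Now the squeeze.

>>> play_rows([
  [[0, 0, 0], [0, 0, 0], 0.56],
  [[0, 0, 0], [0, 0, 0], 0.57],
  [[0, 0, 0], [0, 0, 0], 0.58],
  [[0, 0, 0], [0, 0, 0], 0.59],
  [[0, 0, 0], [0, 0, 0], 0.6],
  [[0, 0, 0], [0, 0, 0], 0.61],
  [[0, 0, 0], [0, 0, 0], 0.62],
  [[0, 0, 0], [0, 0, 0], 0.64],
  [[0, 0, 0], [0, 0, 0], 0.66],
  [[0, 0, 0], [0, 0, 0], 0.68],
  [[0, 0, 0], [0, 0, 0], 0.7],
  [[0, 0, 0], [0, 0, 0], 0.7],
], grip_force=30)

```text
t: 11.83
tcp_pos: [0.5532, 0.0251, 0.0996]
tool_rot: [0.675, 0.69, 0.178, 0.191]
force: [-0.1, -0.8, -2.6]
finger_gap: 0.381
gripper_force: 31.0
```

>>> play_rows([
  [[0, 0, 0], [0, 0, 0], 0.7],
  [[0, 0, 0], [0, 0, 0], 0.7],
  [[0, 0, 0], [0, 0, 0], 0.7],
  [[0, 0, 0], [0, 0, 0], 0.7],
  [[0, 0, 0], [0, 0, 0], 0.7],
  [[0, 0, 0], [0, 0, 0], 0.7],
  [[0, 0, 0], [0, 0, 0], 0.7],
  [[0, 0, 0], [0, 0, 0], 0.7],
  [[0, 0, 0], [0, 0, 0], 0.7],
  [[0, 0, 0], [0, 0, 0], 0.7],
  [[0, 0, 0], [0, 0, 0], 0.7],
  [[0, 0, 0], [0, 0, 0], 0.7],
])

```text
t: 12.83
tcp_pos: [0.5532, 0.0251, 0.0996]
tool_rot: [0.675, 0.69, 0.178, 0.191]
force: [-0.9, 0.4, -2.8]
finger_gap: 0.377
gripper_force: 31.0
```

Run:
```python
from st import *
s,W=st()
c=get_calibration("wrist");p,d=snapshot("wrist");butt(s,c,p,d,(285,440,80,195))
```

```text
31.015363268670626 12.8333 [-0.2   0.62  2.11  2.44  0.14 -2.64] 0.0022207204457713294
tcp [0.5532 0.0251 0.0996] shift now-axes mm [0. 0. 0.] turn deg [0.2  1.32 0.37] shift target-axes [0. 0. 0.] goal z [ 0.5    0.01  -0.866] goal y [0.866 0.018 0.5  ]
tcp [0.5532 0.0251 0.0996] shift now-axes mm [-0.1 -0.1  0. ] turn deg [0.2  1.32 0.37] shift target-axes [-0.1 -0.1  0. ] goal z [ 0.5    0.01  -0.866] goal y [0.866 0.018 0.5  ]
label in window: x 100.3 y -0.6 z -0.5 angle deg 0.41940235940494947
8700 x 52.9..77.9 y -9.9..29.1 plane dz/dx,dz/dy,z@66 [ 5.8000e-02  5.0000e-03 -3.6916e+01]
[[-10.5  30.6]
 [-10.4  30.7]
 [-10.5  30.8]
 [-10.4  30.9]]
```

>>> play_rows([
  [[0, 0, 0], [0, 0, 0], 0.7],
  [[0, 0, 0], [0, 0, 0], 0.7],
  [[0, 0, 0], [0, 0, 0], 0.7],
  [[0, 0, 0], [0, 0, 0], 0.64],
  [[0, 0, 0], [0, 0, 0], 0.61],
  [[0, 0, 0], [0, 0, 0], 0.595],
  [[0, 0, 0], [0, 0, 0], 0.58],
  [[0, 0, 0], [0, 0, 0], 0.57],
  [[0, 0, 0], [0, 0, 0], 0.56],
  [[0, 0, 0], [0, 0, 0], 0.555],
  [[0, 0, 0], [0, 0, 0], 0.55],
  [[0, 0, 0], [0, 0, 0], 0.55],
])

```text
t: 13.88
tcp_pos: [0.5532, 0.0251, 0.0996]
tool_rot: [0.675, 0.69, 0.178, 0.191]
force: [0.1, 0.4, -2.6]
finger_gap: 0.452
gripper_force: 11.6
```

>>> play_rows([
  [[0, 0, 0], [-4, 3, 0], 0.55],
  [[0, 0, 0], [-6, 5, 0], 0.55],
  [[0, 0, 0], [-8, 8, 0], 0.55],
  [[0, 0, 0], [-10, 8, 0], 0.55],
  [[0, 0, 0], [-10, 8, 0], 0.55],
  [[0, 0, 0], [-10, 8, 0], 0.55],
  [[0, 0, 0], [-10, 8, 0], 0.55],
  [[0, 0, 0], [-10, 8, 0], 0.55],
  [[0, 0, 0], [-10, 8, 0], 0.55],
  [[0, 0, 0], [-10, 8, 0], 0.55],
  [[0, 0, 0], [-5, 4, 0], 0.55],
  [[0, 0, 0], [0, 0, 0], 0.55],
])

```text
t: 14.88
tcp_pos: [0.6161, -0.0588, 0.1373]
tool_rot: [0.675, 0.69, 0.179, 0.191]
force: [0.7, -0.6, -2.3]
finger_gap: 0.449
gripper_force: 11.6
```

Run:
```python
from h import *
from station import *
s=sense();print(s["gripper_force"],s["finger_gap"],s["t"],np.round(s["q"],2))
goto(s,np.array([.657,-.114,.13]),-2,-30);goto(s,np.array([.657,-.114,.13]),-2,0)
```

```text
11.60352498292923 0.4493132498859471 14.8833 [-0.35  0.57  1.93  0.9   0.21 -1.22]
tcp [ 0.6161 -0.0588  0.1373] shift now-axes mm [-55.6  30.2  27.6] turn deg [ 0.42 -0.35  3.12] shift target-axes [-53.7  33.4  27.7] goal z [ 0.5   -0.017 -0.866] goal y [ 0.865 -0.03   0.5  ]
tcp [ 0.6161 -0.0588  0.1373] shift now-axes mm [-55.6  30.2  27.6] turn deg [30.41  0.47  3.14] shift target-axes [-53.7  42.8   7.3] goal z [ 0.  0. -1.] goal y [ 0.999 -0.035  0.   ]
```

>>> play_rows([
  [[1.5, 0, 0], [0, 0, 0], 0.55],
  [[3, 0, 0], [0, 0, 0], 0.55],
  [[3, 0, 0], [0, 0, 0], 0.55],
  [[3, 0, 0], [0, 0, 0], 0.55],
  [[3, 0, 0], [0, 0, 0], 0.55],
  [[3, 0, 0], [0, 0, 0], 0.55],
  [[3, 0, 0], [0, 0, 0], 0.55],
  [[3, 0, 0], [0, 0, 0], 0.55],
  [[3, 0, 0], [0, 0, 0], 0.55],
  [[3, 0, 1], [0, 0, 0], 0.55],
  [[1.5, 0, 1], [0, 0, 0], 0.55],
  [[0.4, 0, 1], [0, 0, 0], 0.55],
])

```text
t: 15.88
tcp_pos: [0.6153, -0.0556, 0.1359]
tool_rot: [0.719, 0.695, -0.0, 0.01]
force: [0.3, -0.3, -2.7]
finger_gap: 0.454
gripper_force: 12.1
```

>>> play_rows([
  [[0, 0, 0], [-3, 2.5, 0], 0.55],
  [[0, 0, 0], [-7, 6, 0], 0.55],
  [[0, 0, 0], [-9, 7, 0], 0.55],
  [[0, 0, 0], [-9, 7, 0], 0.55],
  [[0, 0, 0], [-9, 7, 0], 0.55],
  [[0, 0, 0], [-9, 7, 0], 0.55],
  [[0, 0, 0], [-5, 4, 0], 0.55],
  [[0, 0, 0], [-2.5, 2, 0], 0.55],
  [[0, 0, 0], [0, 0, 0], 0.55],
])

```text
t: 16.63
tcp_pos: [0.6563, -0.1125, 0.138]
tool_rot: [0.719, 0.695, -0.0, 0.012]
force: [-0.2, -0.4, -2.5]
finger_gap: 0.454
gripper_force: 12.1
```

Run:
```python
from chk import *
s=sense();print(s["gripper_force"],s["finger_gap"],s["t"],np.round(s["q"],2))
goto(s,np.array([.657,-.114,.03]),-2,0)
c=get_calibration("wrist");p,d=snapshot("wrist");butt(s,c,p,d,(285,440,80,195))
```

```text
12.083671689033508 0.45354838540534637 16.6333 [-0.33  0.69  1.42 -0.01  1.01 -0.29]
tcp [ 0.6563 -0.1125  0.138 ] shift now-axes mm [  0.2  -1.  108. ] turn deg [ 0.95  0.93 -0.02] shift target-axes [ -1.5   0.7 108. ] goal z [ 0.  0. -1.] goal y [ 0.999 -0.035  0.   ]
9315 x 52.2..77.8 y -7.8..32.8 plane dz/dx,dz/dy,z@66 [ 5.2000e-02 -4.0000e-03 -3.7418e+01]
[[-8.6 34.6]
 [-8.6 34.8]
 [-8.5 34.9]
 [-8.4 34.7]]
```

>>> play_rows([
  [[0.5, 1.7, 0], [0, 0, 0], 0.55],
  [[0.5, 1.7, 0], [0, 0, 0], 0.547],
  [[0, 0, 0], [0, 0, 8], 0.547],
  [[0, 0, 0], [0, 0, 14], 0.547],
  [[0, 0, 0], [0, 0, 16], 0.547],
  [[0, 0, 0], [0, 0, 16], 0.547],
  [[0, 0, 0], [0, 0, 16], 0.547],
  [[0, 0, 0], [0, 0, 14], 0.547],
  [[0, 0, 0], [0, 0, 12], 0.547],
  [[0, 0, 0], [0, 0, 8], 0.547],
  [[0, 0, 0], [0, 0, 3], 0.547],
  [[0, 0, 0], [0, 0, 1], 0.547],
])

```text
t: 17.68
tcp_pos: [0.6556, -0.1065, 0.0294]
tool_rot: [0.719, 0.695, 0.015, -0.016]
force: [-0.8, 0.0, -1.5]
finger_gap: 0.455
gripper_force: 10.4
```

>>> play_rows([
  [[0, 0, 0], [0, 0, 1], 0.547],
  [[0, 0, 0], [0, 0, 1], 0.547],
  [[0, 0, 0], [0, 0, 1], 0.547],
  [[0, 0, 0], [0, 0, 1], 0.547],
  [[0, 0, 0], [0, 0, 0.5], 0.547],
  [[0, 0, 0], [0, 0, 0], 0.547],
])

```text
t: 18.18
tcp_pos: [0.6559, -0.1066, 0.0258]
tool_rot: [0.719, 0.695, 0.015, -0.015]
force: [0.2, 1.0, -3.2]
finger_gap: 0.454
gripper_force: 10.4
```

>>> play_rows([
  [[0, 0, 0], [0, 0, 1], 0.547],
  [[0, 0, 0], [0, 0, 1], 0.547],
  [[0, 0, 0], [0, 0, 0], 0.547],
])

```text
t: 18.43
tcp_pos: [0.6559, -0.1064, 0.0238]
tool_rot: [0.719, 0.695, 0.015, -0.015]
force: [-0.5, 0.8, -0.5]
finger_gap: 0.458
gripper_force: 10.3
```

>>> play_rows([
  [[0, 0, 0], [0, 0, 1], 0.547],
  [[0, 0, 0], [0, 0, 1], 0.547],
  [[0, 0, 0], [0, 0, 0], 0.547],
])

```text
t: 18.68
tcp_pos: [0.6556, -0.1061, 0.0215]
tool_rot: [0.719, 0.695, 0.015, -0.016]
force: [-1.3, 1.4, -0.7]
finger_gap: 0.455
gripper_force: 7.7
```

>>> play_rows([
  [[0, 0, 0], [0, 0, 1], 0.547],
  [[0, 0, 0], [0, 0, 0], 0.547],
])

```text
t: 18.85
tcp_pos: [0.6557, -0.1062, 0.0213]
tool_rot: [0.719, 0.695, 0.015, -0.016]
force: [-1.7, 2.0, 4.3]
finger_gap: 0.451
gripper_force: 7.7
```

Wrist force went from −2.6 N to +4.3 N in z, so the gun is resting on the mat while still held. Now I release slowly.

>>> play_rows([
  [[0, 0, 0], [0, 0, 0], 0.547],
  [[0, 0, 0], [0, 0, 0], 0.54],
  [[0, 0, 0], [0, 0, 0], 0.53],
  [[0, 0, 0], [0, 0, 0], 0.5],
  [[0, 0, 0], [0, 0, 0], 0.4],
  [[0, 0, 0], [0, 0, 0], 0.2],
  [[0, 0, 0], [0, 0, 0], 0],
  [[0, 0, 0], [0, 0, 0], 0],
  [[0, 0, 0], [0, 0, 0], 0],
])

```text
t: 19.6
tcp_pos: [0.6559, -0.1064, 0.0206]
tool_rot: [0.719, 0.695, 0.015, -0.015]
force: [-0.0, -0.4, 0.1]
finger_gap: 1.0
gripper_force: 0.0
```

>>> play_rows([
  [[0, 0, 0], [0, 0, -5], 0],
  [[0, 0, 0], [0, 0, -15], 0],
  [[0, 0, 0], [0, 0, -20], 0],
  [[0, 0, 0], [0, 0, -25], 0],
  [[0, 0, 0], [0, 0, -25], 0],
  [[0, 0, 0], [0, 0, -25], 0],
  [[0, 0, 0], [0, 0, -25], 0],
  [[0, 0, 0], [0, 0, -15], 0],
  [[0, 0, 0], [0, 0, 0], 0],
])

```text
t: 20.35
tcp_pos: [0.6584, -0.114, 0.1805]
tool_rot: [0.719, 0.695, 0.017, -0.011]
force: [0.3, 0.2, -0.4]
finger_gap: 1.01
gripper_force: 0.0
```

Run:
```python
from chk import *
s=sense();print(s["t"],s["tcp_pos"])
c=get_calibration("wrist");p,d=snapshot("wrist");cv2.imwrite("pics/w4.png",p[:,:,::-1])
q=np.array([at_d(c,(u,v),d[v,u]) for v in range(60,300,2) for u in range(240,420,2) if d[v,u]>0 and p[v,u].min()>140])
q=q[(q[:,2]>.05)&(q[:,2]<.07)]
k=np.linalg.lstsq(np.c_[q[:,:2]-q[:,:2].mean(0),np.ones(len(q))],q[:,2],rcond=None)[0];print(len(q),k,q.min(0),q.max(0))
```

```text
20.35 [ 0.6584175  -0.1140344   0.18045506]
1434 [-0.01099573 -0.00231906  0.05861713] [ 0.60242384 -0.17457262  0.05006976] [ 0.69690955 -0.02888263  0.06173075]
```

View pics/w4.png

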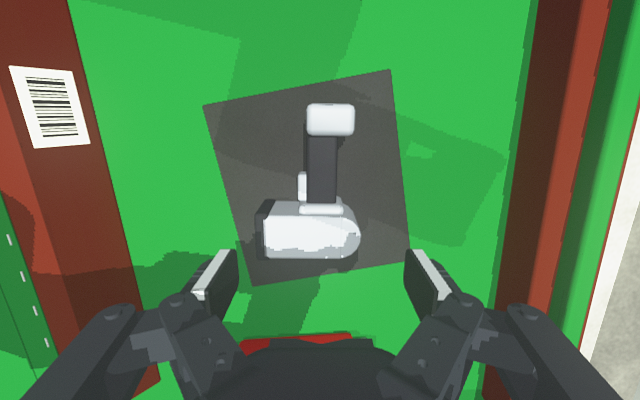

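The gun lies flat on the mat: its top plane tilts less than 0.012 rad, its head is at about (310,230) and its butt at about (330,120). The fingers are clear, so I hand in.

```bash
python3 -c "
from station import *
print(sign_off())"
```

```text
the job is handed in; nothing more can be done
None
```

I scanned the rail label with the trigger held home for over a second, laid the gun flat on its side on the mat, released it clear and handed the job in at about 20 s; the judge returned no verdict.

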